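# Latch the backup drive's cradle onto the desk anchor

## Task

Lock the backup drive to the desk: take the steel cradle by its black handle and push the hook on its front onto the pin of the desk anchor until the sprung safety latch has flipped shut behind the pin. Then give the cradle a tug straight back, with some 10 N, against the shut latch to prove that it holds, and leave it lying flat on the desk, still latched. The anchor is only stuck down, so never push or pull on it with more than about 20 N, and do not shift the mug, tape dispenser or stapler.

Things in the scene. Friction and masses are not known exactly. Their poses are not given: they have to be found in the camera images.
- cradle: Loose dark steel tray, 140 x 104 x 26 mm, with a black portable drive fixed in it (0.5 kg in all), an arched handle over it and a bright steel snap hook on its front. Origin: centre of the tray's underside, below the centre of mass. x points out along the hook, z up. Tray front at x = 70 mm. Dragging it on the desk adds a few newtons of friction.
- handle (a point): Centre of the handle's black grip, 56 mm above the tray's underside, straight over the tray's origin. The grip is a bar 60 mm long (along the cradle's y), 16 mm thick (along its x) and 20 mm high, with 27 mm of free air between it and the drive below.
- throat (a point): Centre of the space that holds a latched pin: x = 142, y = 0, z = 23 mm in the cradle's frame. The hook's seat (centre of a pin pushed fully home) is 8 mm behind it, at x = 134 mm. The hook is 14 mm thick (16 to 30 mm above the tray's underside), its throat 16 mm wide, flaring from x = 168 mm to a mouth about 28 mm wide at the prongs' ends, x = 184 mm.
- latch: Dark sprung latch bar in the mouth, 26 x 5 x 5 mm. Origin: its pivot, at x = 166, y = 12.5 mm in the cradle's frame. Shut, its axes parallel the cradle's and it spans the throat, leaning 30 degrees inward; it swings only inward (1.1 rad, clockwise from above). A pin meets it 35 mm before the seat, needs 4 to 9 N to pass, and it flips shut 2 mm before the seat; then the pin has 15 mm of play.
- anchor: Aluminium plate, 112 x 56 x 5 mm, stuck to the desk, with an upright steel pin. Origin: at desk height, in the middle of the pin's slot. x runs along the slot, away from the robot; the plate reaches from x = -30 to 82 mm. The hook goes on along +x of the anchor, the cradle's x parallel to it within about 15 degrees.
- slot (a point): Middle of the anchor's slot, on the plate, 5 mm above its origin. The pin is clamped immovably somewhere within 18 mm of here along the anchor's x (y = 0); where is not measured: feel for it or see it. It is 12 mm thick, with a 24 mm mushroom head from 35 to 42 mm above the desk, so the hook cannot be lowered over it but must be pushed on from the side, under the head.
- mug: White mug, 95 mm high, standing to the left of the anchor. Leave alone. Origin: centre of its underside.
- tape_dispenser: Black desktop tape dispenser, 148 x 53 x 70 mm. Leave alone. Origin: centre of its underside.
- stapler: Dark red stapler, 148 x 37 x 40 mm. Leave alone. Origin: centre of its underside.
There are look-alikes about, which are no part of the job. There is more than one size of the anchor; the job needs the larger.

How it is judged:
On the way, in this order (a step that is already met when the one before it is completed fails the run):
1. the pin is inside the hook and the latch has flipped shut behind it (horizontal distance between throat and pin_c0 below 0.012 m and height (world z) of cradle below 0.008 m and angle between the x axis of latch and the x axis of cradle, either way round below 0.12 rad), for 0.2 s.
2. the cradle is tugged back so that the shut latch bears on the pin with more than 5 N (contact force between latch and anchor above 5 N and horizontal distance between throat and pin_c0 below 0.012 m and angle between the x axis of latch and the x axis of cradle, either way round below 0.12 rad), for 0.15 s.
At the end, for the whole second after the job is handed in: The pin is held in the hook (throat centre within 12 mm of the pin's axis, seen from above) with the latch shut to within 0.12 rad; the cradle lies flat on the desk (underside below 4 mm, tilt under 0.05 rad), at rest (horizontal distance between throat and pin_c0 below 0.012 m and angle between the x axis of latch and the x axis of cradle, either way round below 0.12 rad and height (world z) of cradle below 0.004 m and angle between cradle's own z axis and vertical below 0.05 rad and linear speed of cradle below 0.01 m/s); the robot touches nothing.
It fails at once if the cradle loads the stuck-down anchor with more than 20 N (contact force between cradle and anchor above 20 N).
It fails at once if the mug, tape dispenser or stapler is moved more than 20 mm (distance of any of mug, tape_dispenser, stapler from where it was at the start of the episode above 0.02 m).
It also fails if it takes over 67 s, if anything falls off the work surface, if the arm or the gripper's body presses on something with over 40 N, if the wrist force passes 120 N, or if a joint passes its speed limit or range.

## Robot

A 7-joint arm with a two-finger parallel gripper is mounted at the origin on a cart in front of the work surface, level with it; the furniture and walls round the work are solid. World frame = base frame: x ahead of the robot, y to its left, z up, the work surface at z = 0. Lengths are in m, angles in rad, forces in N, time in s.
With the tool pointing down it reaches from about 0.425 to 0.875 m from the base axis. Payload 4.7 kg.
Tool frame: the origin (TCP) lies between the finger pads; the fingertips stand 14 mm ahead of it and the grasp point (between the pads) lies 5 mm behind it; z points along the fingers, y is the line along which they close (so a half turn about z gives the same grasp; the last joint's range is limited). The gripper opens to 87 mm and grips with 3 to 60 N. Pads are 19 mm wide; open, the fingers measure 117 mm over their backs; the gripper's body (75 mm by 190 mm) begins 51 mm behind the grasp point.
Start: joints at [-1.196, 0.321, -0.07, 1.45, 0.023, 1.371, -0.057], TCP at [0.229, 0.608, 0.237] pointing down, gripper open.
Joint ranges: [-2.86, 2.86], [-0.3, 2.09], [-1.38, 1.24], [0.06, 2.45], [-1.56, 4.7], [0.09, 2.05], [-2.69, 2.69]. Speed limits (rad/s): [2.57, 2.57, 3.14, 3.14, 3.14, 3.14, 3.14].

## Interface

Orientations are given as a 3x3 rotation matrix whose columns are the frame's x, y, z axes.
In Python, from station import arm gives the robot as it stands.
- The arm moves only by the tool move_arm, never from a script. Its argument "rows" is a list of rows, each an object of numbers: "dx", "dy", "dz": the shift along the tool's x, y, z in cm; "ax", "ay", "az": the turn, a rotation vector about the tool's x, y, z in degrees; "hand": the opening, from -1 (shut) to 1 (fully open), so that 0 is half open. In form: [{"dx": .., "dy": .., "dz": .., "ax": .., "ay": .., "az": .., "hand": ..}, ...]. A call has exactly 8 rows; each row shifts and turns the commanded pose from where the row before left it, along the tool's axes as they then stand; what a row does not reach is not made up. A row lasts 1/10 s, in which the tool goes at most 50 mm and 8.59 degrees, less where a joint would pass 70% of its speed; a pose out of reach is approached as far as the arm can. A call with a gripper value outside its range is refused whole. The fingers move at their own pace and stop on an object; "squeeze" is the grip in N (left out, the last holds). Time passes only in rows, so rows that do not move let the fingers close, or fill a call up. It gives the time, the measured TCP pose, the force, the opening and the grip force at its end, in the units of the state.
- arm.sense(): the state, without advancing time (a new reading comes with each control period).
- arm.capture(name): name is "scene" or "top" or "wrist"; returns a dict with "color" (420x560x3 uint8, blue, green, red), "vertical_fov" (degrees; the focal length in pixels is half the picture's height over the tangent of half this angle, whatever the lens; pixels are square), "cx", "cy" (the principal point, pixels), "k1" (the pictures are not rectified: a ray, as slopes to the right and down, at radius r is drawn at 1 + k1 r^2 times it, then the intrinsics apply), "pose" (4x4, takes a point from camera to world coordinates). Camera axes: x right, y up, looking along -z (the intrinsics and any distortion apply to the point x, -y, -z); pixel columns grow to the right and rows downward; lengths in m; the calibration is good to about 2 mm. A picture is of the moment at which its call begins. There is no depth.
- arm.job_done(): hands the job in; it is judged then, once.
The state is a dict: "time": time; "q": joint angles; "joint_velocities": joint speeds; "joint_efforts": joint torques, N m; "tool_pos": TCP position; "tcp_rot": TCP orientation; "ft_force": force on the tool from outside, world axes, zero at the start; "wrist_torque": the same for the moment, N m; "opening": finger opening in m; "grip_force": force on a finger pad.
Only numpy, scipy, OpenCV 4.12 (cv2) and the standard library are available. Lean on these libraries where they do the work, as an engineer would, in place of code of your own. Each camera call takes 0.05 s, during which the arm holds its last target. There are 200 camera calls.

## Working session

There is one attempt and no reset: what is moved stays moved. The work goes in short steps, Python scripts to look and compute and a tool call to move; the robot and the scene stay as the last step left them, time stands still between calls to the robot, and variables do not carry over. Pictures are saved under pics/ and viewed, at most 10 in all, crops included, and the job is handed in when it is done.

Besides the shell and the picture viewer there is one more tool, called after "Emit:" by a JSON object that holds its "name" and its "arguments", one argument or row to a line. move_arm: Moves the arm, as the interface text tells. Its arguments: {"type":"object","properties":{"rows":{"type":"array","items":{"type":"object","properties":{"dx":{"type":"number"},"dy":{"type":"number"},"dz":{"type":"number"},"ax":{"type":"number"},"ay":{"type":"number"},"az":{"type":"number"},"hand":{"type":"number"}}}},"squeeze":{"type":"number"}},"required":["rows"]}

```bash
mkdir -p pics; cat > h.py <<'E'
import numpy as np, cv2
from station import arm
def cap(n,fn=None):
    c=arm.capture(n)
    if fn: cv2.imwrite('pics/'+fn,c['color'])
    return c
def K(c):
    h=c['color'].shape[0]; f=h/2/np.tan(np.radians(c['vertical_fov'])/2)
    return np.array([[f,0,c['cx']],[0,f,c['cy']],[0,0,1.]])
def ray(c,uv):
    k=K(c); d=(np.atleast_2d(uv).astype(float)-[c['cx'],c['cy']])/k[0,0]
    s=d.copy()
    for _ in range(30): s=d/(1+c['k1']*(s**2).sum(1,keepdims=True))
    P=np.array(c['pose']); v=np.c_[s[:,0],-s[:,1],-np.ones(len(s))]@P[:3,:3].T
    return P[:3,3],v
def plane(c,uv,z):
    o,v=ray(c,uv); return o+v*((z-o[2])/v[:,2])[:,None]
def proj(c,X):
    P=np.array(c['pose']); p=(np.atleast_2d(X)-P[:3,3])@P[:3,:3]
    s=np.c_[p[:,0],-p[:,1]]/-p[:,2:3]; s=s*(1+c['k1']*(s**2).sum(1,keepdims=True))
    return s*K(c)[0,0]+[c['cx'],c['cy']]
E
python3 - <<'E'
from h import *
a=cap('scene')
b=cap('top')
for n,c in (('scene',a),('top',b)):
    cv2.imwrite(f'pics/{n}0.png',cv2.resize(c['color'],(800,600),interpolation=cv2.INTER_CUBIC)); print(n,np.round(c['pose'],3).tolist(),c['vertical_fov'],c['k1'])
s=arm.sense();print(s)
E
```

```text
scene [[0.826, 0.426, -0.369, 0.132], [-0.563, 0.606, -0.562, -0.473], [-0.016, 0.672, 0.74, 0.853], [0.0, 0.0, 0.0, 1.0]] 43.40072867132124 -0.07859694834113651
top [[0.07, 0.975, -0.213, 0.285], [-0.998, 0.068, -0.015, 0.113], [-0.001, 0.213, 0.977, 1.167], [0.0, 0.0, 0.0, 1.0]] 43.16748892253557 -0.052979900997453734
{'time': 0.1, 'q': array([-1.19588638,  0.32171307, -0.07002803,  1.45152971,  0.02259178,
        1.37081937, -0.05689223]), 'joint_velocities': array([-0.00010549, -0.00037562, -0.0015167 , -0.00252906, -0.00058909,
        0.0023403 ,  0.00105399]), 'joint_efforts': array([ 9.67868345e-05, -4.92569554e+01, -4.05813698e-01, -3.13399601e+01,
       -6.42609852e-02,  3.95204220e-02,  7.54965208e-05]), 'tool_pos': array([0.2293805 , 0.60768188, 0.23560538]), 'tcp_rot': array([[-9.35604042e-01,  3.53050748e-01, -4.96500590e-04],
       [ 3.53051082e-01,  9.35602664e-01, -1.60921642e-03],
       [-1.03607785e-04, -1.68087945e-03, -9.99998582e-01]]), 'ft_force': array([ 0.55520714, -0.24261889,  1.05828784]), 'wrist_torque': array([-0.01025117,  0.01267759, -0.01121726]), 'grip_force': 0.0, 'opening': 0.0864827423621729}
```

View pics/top0.png

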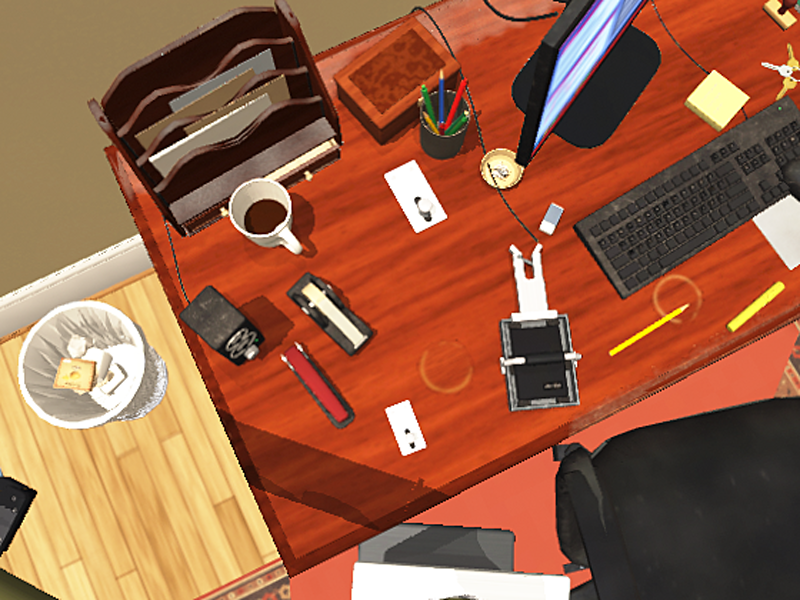

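View pics/scene0.png

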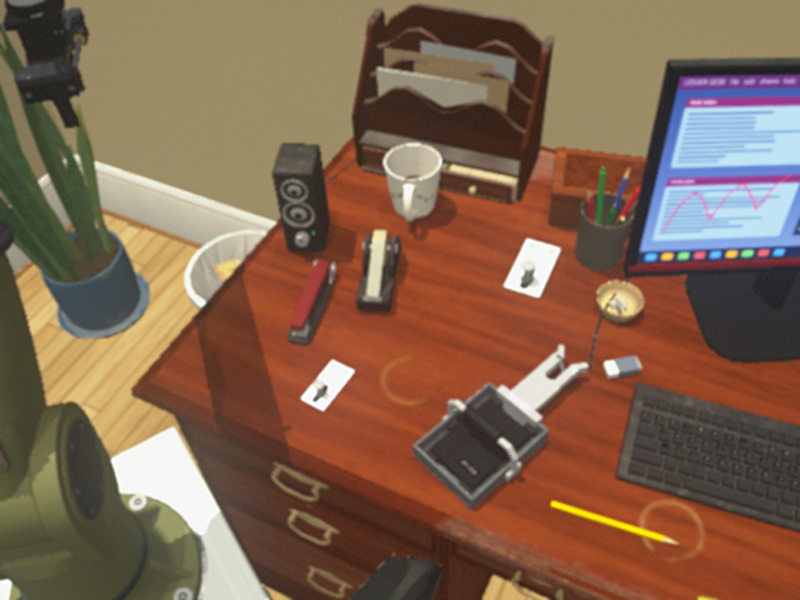

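The top view (800 px scale) has two anchors. One plate is at (415,195), larger and right of the mug. The other is at (405,427), smaller. The cradle's handle is at (540,361), with hook tips at about (515,248) and (538,246). I'll measure both plates and confirm the larger one in a crop.

```bash
python3 - <<'E'
from h import *
S=560/800
t=cap('top'); s=cap('scene')
def plate(c,u,z=.005):
    im=c['color']; m=((im.min(2)>175)&(im.max(2).astype(int)-im.min(2)<45)).astype(np.uint8)
    m=cv2.morphologyEx(m,cv2.MORPH_CLOSE,np.ones((5,5)))
    n,l,st,ce=cv2.connectedComponentsWithStats(m)
    i=min(range(1,n),key=lambda k:np.hypot(*(ce[k]-u))+ (1e3 if st[k][4]<100 else 0))
    cs,_=cv2.findContours((l==i).astype(np.uint8),cv2.RETR_EXTERNAL,cv2.CHAIN_APPROX_NONE)
    X=plane(c,cs[0][:,0,:],z)
    return cv2.minAreaRect((X[:,:2]*1000).astype(np.float32)),X
for nm,c,us in (('top',t,[(415,195),(405,427)]),('scene',s,[(532,267),(328,385)])):
    for u in us:
        r,_=plate(c,np.array(u)*S); print(nm,np.round(r[0],1),np.round(r[1],1),round(r[2],1))
# cradle points by hand in top
for nm,p,z in (('handleL',(502,362),.056),('handleR',(578,358),.056),('tipL',(515,248),.03),('tipR',(538,246),.03),('mid grip',(540,361),.066)):
    print(nm,np.round(plane(t,np.array(p)*S,z),3))
for nm,p,z in (('gripL',(455,405),.06),('gripR',(515,468),.06),('tipL',(560,350),.03),('tipR',(583,367),.03)):
    print(nm,np.round(plane(s,np.array(p)*S,z),3))
im=t['color']
def cr(x,y,w,h): return cv2.resize(im[y:y+h,x:x+w],(400,600),interpolation=cv2.INTER_CUBIC)
cv2.imwrite('pics/crop1.png',np.hstack([cr(250,100,80,120),cr(338,165,80,120)]))
E
```

```text
top [723.7 106. ] [112.8  57.9] 31.9
top [351.2  97. ] [76.7 38.9] 25.2
scene [722.9 105.6] [115.7  58. ] 31.8
scene [350.8  95.4] [76.9 39.6] 24.8
handleL [[ 0.453 -0.039  0.056]]
handleR [[ 0.467 -0.151  0.056]]
tipL [[ 0.638 -0.056  0.03 ]]
tipR [[ 0.644 -0.092  0.03 ]]
mid grip [[ 0.457 -0.093  0.066]]
gripL [[ 0.452 -0.06   0.06 ]]
gripR [[ 0.458 -0.172  0.06 ]]
tipL [[ 0.634 -0.055  0.03 ]]
tipR [[ 0.641 -0.095  0.03 ]]
```

View pics/crop1.png

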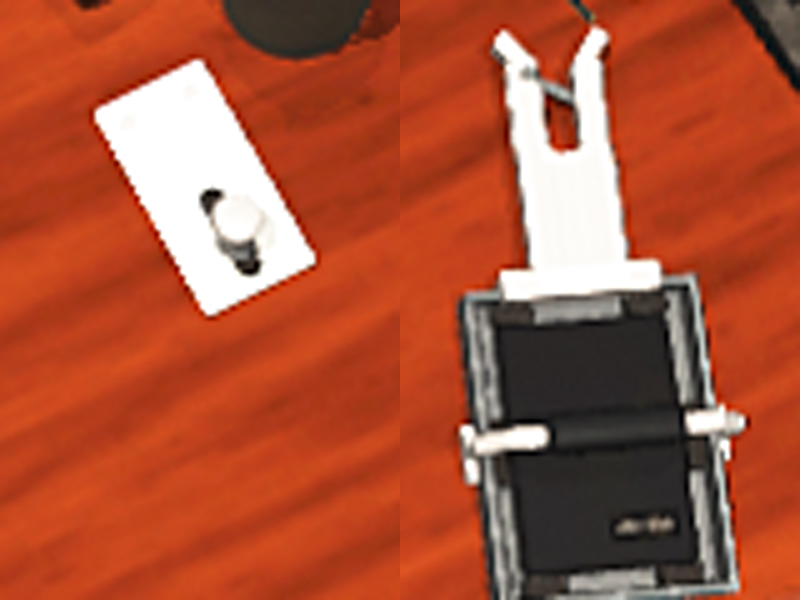

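Left crop: the larger anchor (113 × 58 mm measured), with the pin head at crop (240,222) and slot ends at (212,198) and (250,265). Right crop: the cradle, with its grip centre at (619,426) and prong tips at about (507,38) and (597,38). The plate at (415,195) is the right one: its size is 112 × 56 and it sits right of the mug. The other measures only 77 × 39.

```bash
python3 - <<'E'
from h import *
t=cap('top')
L=lambda x,y:(250+x/5-.4,100+y/5-.4); R=lambda x,y:(338+(x-400)/5-.4,165+y/5-.4)
a=np.radians(31.8); u=np.array([np.cos(a),np.sin(a)]); n=np.array([-u[1],u[0]])
O=np.array([.7233,.1058])-.026*u; print('anchor O',O)
for nm,p,z in (('head',L(240,222),.042),('slotfar',L(212,198),.005),('slotnear',L(250,265),.005)):
    X=plane(t,p,z)[0,:2]; print(nm,X,'in anchor',np.round([(X-O)@u,(X-O)@n],4))
g=plane(t,R(619,426),.064)[0,:2]; e1=plane(t,R(550,431),.064)[0,:2]; e2=plane(t,R(688,422),.064)[0,:2]
d=e1-e2; print('grip',g,'len',np.linalg.norm(d),'yaw',np.degrees(np.arctan2(-d[0],d[1])))
c1=plane(t,R(462,297),.026)[0,:2];c2=plane(t,R(695,278),.026)[0,:2];d=c1-c2
print('front',(c1+c2)/2,np.linalg.norm(d),'yaw',np.degrees(np.arctan2(-d[0],d[1])), np.linalg.norm((c1+c2)/2-g))
tip=(plane(t,R(507,38),.03)+plane(t,R(597,38),.03))[0,:2]/2; d=tip-g
s=plane(t,R(565,150),.03)[0,:2]
print('tip',tip,np.linalg.norm(d),'yaw',np.degrees(np.arctan2(d[1],d[0])),'throat end',s,np.linalg.norm(s-g),np.degrees(np.arctan2(*(s-g)[::-1])))
for nm,p,z in (('mug ',(262,215),.095),('tape',(330,315),.06),('stap',(318,385),.04),('cup',(443,130),.09),('bowl',(502,168),.02)):
    print(nm,plane(t,np.array(p)*.7,z)[0])
E
```

```text
anchor O [0.70120279 0.09209915]
head [0.69349696 0.08869769] in anchor [-0.0083  0.0012]
slotfar [0.71774789 0.10154158] in anchor [ 0.019  -0.0007]
slotnear [0.68640142 0.08207327] in anchor [-0.0179 -0.0007]
grip [ 0.46400807 -0.10063827] len 0.05852504371619053 yaw 7.639401734588806
front [ 0.53043174 -0.08858888] 0.10347094072284337 yaw 8.68772688880432 0.06750771257319386
tip [ 0.64260125 -0.07262262] 0.18077721138493388 yaw 8.915248542248918 throat end [ 0.59129896 -0.0799632 ] 0.1289590204373791 9.225632055544214
mug  [0.64302983 0.33138921 0.095     ]
tape [0.50552956 0.22033814 0.06      ]
stap [0.40221601 0.23094224 0.04      ]
cup [0.80072443 0.06962214 0.09      ]
bowl [ 0.77461728 -0.03200157  0.02      ]
```

```bash
cat > plan.py <<'E'
import sys
from h import *
from scipy.spatial.transform import Rotation as Ro
def goalR(yaw):  # tool y along heading yaw, z down
    a=np.radians(yaw); y=np.array([np.cos(a),np.sin(a),0]); z=np.array([0,0,-1.]); return np.c_[np.cross(y,z),y,z]
def plan(p,R,way):
    """way: list of (pos,yaw,rows)"""
    for tp,yaw,n in way:
        G=goalR(yaw); w=(Ro.from_matrix(R.T@G)).as_rotvec()/n
        d=(np.array(tp)-p)/n; rows=[]
        for _ in range(n):
            t=R.T@d; p=p+R@np.round(t*100,2)/100; rows.append(np.r_[np.round(t*100,2),np.round(np.degrees(w),2)]); R=R@Ro.from_rotvec(w).as_matrix()
        for r in rows: print('{'+','.join(f'"{k}":{v:g}' for k,v in zip(('dx','dy','dz','ax','ay','az'),r) if v)+'},')
        print()
if __name__=='__main__':
    s=arm.sense(); way=eval(sys.argv[1])
    print(np.round(s['tool_pos'],4)); plan(np.array(s['tool_pos']),np.array(s['tcp_rot']),way)
E
python3 plan.py '[((.40,.36,.27),40,8),((.50,.08,.25),15,8),((.463,-.1005,.15),9,8)]'
```

```text
[0.2294 0.6079 0.2361]
{"dx":-3.09,"dy":-2.15,"dz":-0.42,"ax":-0.01,"az":3.67},
{"dx":-3.22,"dy":-1.95,"dz":-0.42,"ax":-0.01,"az":3.67},
{"dx":-3.34,"dy":-1.74,"dz":-0.42,"ax":-0.01,"az":3.67},
{"dx":-3.44,"dy":-1.52,"dz":-0.42,"ax":-0.01,"az":3.67},
{"dx":-3.53,"dy":-1.3,"dz":-0.42,"ax":-0.01,"az":3.67},
{"dx":-3.61,"dy":-1.07,"dz":-0.42,"ax":-0.01,"az":3.67},
{"dx":-3.67,"dy":-0.83,"dz":-0.42,"ax":-0.01,"az":3.67},
{"dx":-3.71,"dy":-0.6,"dz":-0.42,"ax":-0.01,"az":3.67},

{"dx":-3.48,"dy":-1.29,"dz":0.25,"az":3.12},
{"dx":-3.55,"dy":-1.1,"dz":0.25,"az":3.12},
{"dx":-3.6,"dy":-0.9,"dz":0.25,"az":3.12},
{"dx":-3.65,"dy":-0.71,"dz":0.25,"az":3.12},
{"dx":-3.68,"dy":-0.51,"dz":0.25,"az":3.12},
{"dx":-3.7,"dy":-0.3,"dz":0.25,"az":3.12},
{"dx":-3.71,"dy":-0.1,"dz":0.25,"az":3.12},
{"dx":-3.71,"dy":0.1,"dz":0.25,"az":3.12},

{"dx":-2.06,"dy":-1.03,"dz":1.25,"az":0.75},
{"dx":-2.07,"dy":-1,"dz":1.25,"az":0.75},
{"dx":-2.09,"dy":-0.98,"dz":1.25,"az":0.75},
{"dx":-2.1,"dy":-0.95,"dz":1.25,"az":0.75},
{"dx":-2.11,"dy":-0.92,"dz":1.25,"az":0.75},
{"dx":-2.12,"dy":-0.89,"dz":1.25,"az":0.75},
{"dx":-2.14,"dy":-0.87,"dz":1.25,"az":0.75},
{"dx":-2.15,"dy":-0.84,"dz":1.25,"az":0.75},
```

Emit:
{"name": "move_arm", "arguments": {
  "rows": [
    {"dx":-3.1,"dy":-2.15,"dz":-0.42,"az":3.67,"hand":1},
    {"dx":-3.2,"dy":-1.95,"dz":-0.42,"az":3.67,"hand":1},
    {"dx":-3.35,"dy":-1.75,"dz":-0.42,"az":3.67,"hand":1},
    {"dx":-3.45,"dy":-1.5,"dz":-0.42,"az":3.67,"hand":1},
    {"dx":-3.55,"dy":-1.3,"dz":-0.42,"az":3.67,"hand":1},
    {"dx":-3.6,"dy":-1.05,"dz":-0.42,"az":3.67,"hand":1},
    {"dx":-3.65,"dy":-0.85,"dz":-0.42,"az":3.67,"hand":1},
    {"dx":-3.7,"dy":-0.6,"dz":-0.42,"az":3.67,"hand":1}
  ]
}}

```text
schema error: expected keys dx, dy, dz, ax, ay, az, hand
```

Emit:
{"name": "move_arm", "arguments": {
  "rows": [
    {"dx":-3.5,"dy":-1.3,"dz":0.25,"az":3.12,"hand":1},
    {"dx":-3.55,"dy":-1.1,"dz":0.25,"az":3.12,"hand":1},
    {"dx":-3.6,"dy":-0.9,"dz":0.25,"az":3.12,"hand":1},
    {"dx":-3.65,"dy":-0.7,"dz":0.25,"az":3.12,"hand":1},
    {"dx":-3.7,"dy":-0.5,"dz":0.25,"az":3.12,"hand":1},
    {"dx":-3.7,"dy":-0.3,"dz":0.25,"az":3.12,"hand":1},
    {"dx":-3.7,"dy":-0.1,"dz":0.25,"az":3.12,"hand":1},
    {"dx":-3.7,"dy":0.1,"dz":0.25,"az":3.12,"hand":1}
  ]
}}

```text
schema error: expected keys dx, dy, dz, ax, ay, az, hand
```

Emit:
{"name": "move_arm", "arguments": {
  "rows": [
    {"dx":-2.05,"dy":-1.05,"dz":1.25,"az":0.75,"hand":1},
    {"dx":-2.05,"dy":-1.0,"dz":1.25,"az":0.75,"hand":1},
    {"dx":-2.1,"dy":-1.0,"dz":1.25,"az":0.75,"hand":1},
    {"dx":-2.1,"dy":-0.95,"dz":1.25,"az":0.75,"hand":1},
    {"dx":-2.1,"dy":-0.9,"dz":1.25,"az":0.75,"hand":1},
    {"dx":-2.1,"dy":-0.9,"dz":1.25,"az":0.75,"hand":1},
    {"dx":-2.15,"dy":-0.85,"dz":1.25,"az":0.75,"hand":1},
    {"dx":-2.15,"dy":-0.85,"dz":1.25,"az":0.75,"hand":1}
  ]
}}

```text
schema error: expected keys dx, dy, dz, ax, ay, az, hand
```

```bash
python3 - <<'E'
from h import *
c=cap('wrist'); s=arm.sense()
cv2.imwrite('pics/w1.png',cv2.resize(c['color'],(800,600)))
print(s['time'],s['tool_pos'],s['tcp_rot'].round(3).tolist(),np.round(c['pose'],3).tolist())
E
python3 plan.py '[((.463,-.1005,.051),9,8)]'
```

```text
0.3 [0.22943579 0.60800664 0.2362112 ] [[-0.936, 0.353, -0.0], [0.353, 0.936, -0.001], [-0.0, -0.001, -1.0]] [[0.353, -0.891, -0.285, 0.149], [0.936, 0.336, 0.107, 0.638], [0.0, -0.304, 0.953, 0.384], [0.0, 0.0, 0.0, 1.0]]
[0.2294 0.608  0.2362]
{"dx":-5.86,"dy":-7.25,"dz":2.32,"az":7.54},
{"dx":-6.76,"dy":-6.42,"dz":2.32,"az":7.54},
{"dx":-7.54,"dy":-5.48,"dz":2.32,"az":7.54},
{"dx":-8.2,"dy":-4.44,"dz":2.32,"az":7.54},
{"dx":-8.71,"dy":-3.33,"dz":2.32,"az":7.54},
{"dx":-9.07,"dy":-2.16,"dz":2.32,"az":7.54},
{"dx":-9.28,"dy":-0.95,"dz":2.32,"az":7.54},
{"dx":-9.32,"dy":0.28,"dz":2.32,"az":7.54},
```

View pics/w1.png

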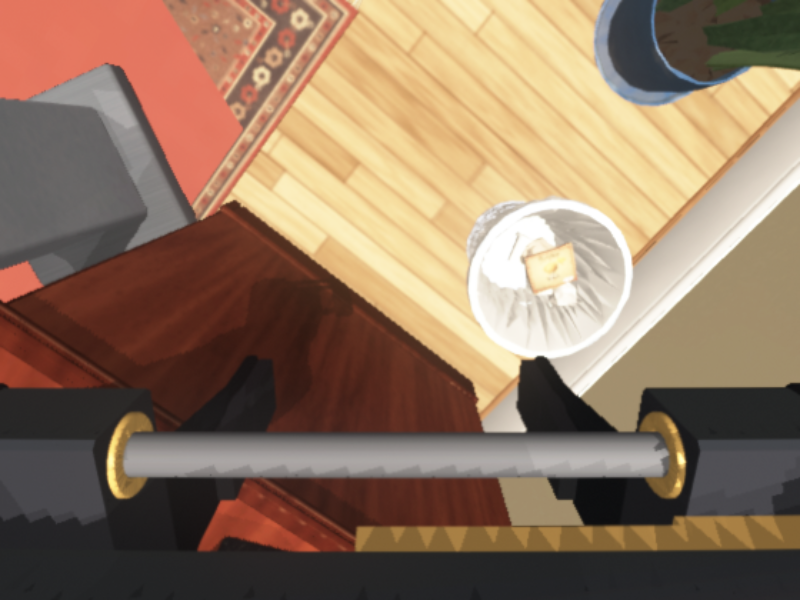

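The rows were refused because every key has to be present, so the arm hasn't moved. The wrist view shows only floor and desk edge. I'll resend with all the keys.

Emit:
{"name": "move_arm", "arguments": {
  "rows": [
    {"dx":-3.1,"dy":-2.15,"dz":-0.42,"ax":0,"ay":0,"az":3.67,"hand":1},
    {"dx":-3.2,"dy":-1.95,"dz":-0.42,"ax":0,"ay":0,"az":3.67,"hand":1},
    {"dx":-3.35,"dy":-1.75,"dz":-0.42,"ax":0,"ay":0,"az":3.67,"hand":1},
    {"dx":-3.45,"dy":-1.5,"dz":-0.42,"ax":0,"ay":0,"az":3.67,"hand":1},
    {"dx":-3.55,"dy":-1.3,"dz":-0.42,"ax":0,"ay":0,"az":3.67,"hand":1},
    {"dx":-3.6,"dy":-1.05,"dz":-0.42,"ax":0,"ay":0,"az":3.67,"hand":1},
    {"dx":-3.65,"dy":-0.85,"dz":-0.42,"ax":0,"ay":0,"az":3.67,"hand":1},
    {"dx":-3.7,"dy":-0.6,"dz":-0.42,"ax":0,"ay":0,"az":3.67,"hand":1}
  ]
}}

```text
time: 1.1
tool_pos: [0.4006, 0.3588, 0.2705]
tcp_rot: [[-0.64, 0.768, 0.0], [0.768, 0.64, 0.0], [0.0, 0.001, -1.0]]
ft_force: [-0.4, 0.5, 0.6]
opening: 0.0872
grip_force: 0.0
```

Emit:
{"name": "move_arm", "arguments": {
  "rows": [
    {"dx":-3.5,"dy":-1.3,"dz":0.25,"ax":0,"ay":0,"az":3.12,"hand":1},
    {"dx":-3.55,"dy":-1.1,"dz":0.25,"ax":0,"ay":0,"az":3.12,"hand":1},
    {"dx":-3.6,"dy":-0.9,"dz":0.25,"ax":0,"ay":0,"az":3.12,"hand":1},
    {"dx":-3.65,"dy":-0.7,"dz":0.25,"ax":0,"ay":0,"az":3.12,"hand":1},
    {"dx":-3.7,"dy":-0.5,"dz":0.25,"ax":0,"ay":0,"az":3.12,"hand":1},
    {"dx":-3.7,"dy":-0.3,"dz":0.25,"ax":0,"ay":0,"az":3.12,"hand":1},
    {"dx":-3.7,"dy":-0.1,"dz":0.25,"ax":0,"ay":0,"az":3.12,"hand":1},
    {"dx":-3.7,"dy":0.1,"dz":0.25,"ax":0,"ay":0,"az":3.12,"hand":1}
  ]
}}

```text
time: 1.9
tool_pos: [0.5004, 0.0789, 0.2503]
tcp_rot: [[-0.257, 0.966, 0.001], [0.966, 0.257, 0.001], [0.0, 0.001, -1.0]]
ft_force: [0.4, 0.1, 0.8]
opening: 0.0873
grip_force: 0.0
```

Emit:
{"name": "move_arm", "arguments": {
  "rows": [
    {"dx":-2.05,"dy":-1.05,"dz":1.25,"ax":0,"ay":0,"az":0.75,"hand":1},
    {"dx":-2.05,"dy":-1.0,"dz":1.25,"ax":0,"ay":0,"az":0.75,"hand":1},
    {"dx":-2.1,"dy":-1.0,"dz":1.25,"ax":0,"ay":0,"az":0.75,"hand":1},
    {"dx":-2.1,"dy":-0.95,"dz":1.25,"ax":0,"ay":0,"az":0.75,"hand":1},
    {"dx":-2.1,"dy":-0.9,"dz":1.25,"ax":0,"ay":0,"az":0.75,"hand":1},
    {"dx":-2.1,"dy":-0.9,"dz":1.25,"ax":0,"ay":0,"az":0.75,"hand":1},
    {"dx":-2.15,"dy":-0.85,"dz":1.25,"ax":0,"ay":0,"az":0.75,"hand":1},
    {"dx":-2.15,"dy":-0.85,"dz":1.25,"ax":0,"ay":0,"az":0.75,"hand":1}
  ]
}}

```text
time: 2.7
tool_pos: [0.4627, -0.1008, 0.1499]
tcp_rot: [[-0.156, 0.988, 0.001], [0.988, 0.156, 0.0], [0.0, 0.001, -1.0]]
ft_force: [0.4, -1.1, 0.4]
opening: 0.087
grip_force: 0.0
```

```bash
python3 - <<'E'
from h import *
c=cap('wrist'); s=arm.sense()
cv2.imwrite('pics/w2.png',cv2.resize(c['color'],(800,600)))
print(s['time'],s['tool_pos'],s['tcp_rot'].round(3).tolist(),s['q'].round(2),proj(c,[[.463,-.1005,.066]])/.7)
E
python3 plan.py '[((.463,-.1005,.051),9,8)]'
```

```text
2.75 [ 0.46027287 -0.10505461  0.14802389] [[-0.151, 0.989, -0.003], [0.989, 0.151, -0.002], [-0.002, -0.003, -1.0]] [-0.45 -0.01  0.62  2.01  0.01  1.14  0.32] [[398.77278624 317.38109955]]
[ 0.4603 -0.1051  0.148 ]
{"dx":0.05,"dy":0.05,"dz":1.21,"ax":-0.02,"ay":0.01,"az":-0.04},
{"dx":0.05,"dy":0.05,"dz":1.21,"ax":-0.02,"ay":0.01,"az":-0.04},
{"dx":0.05,"dy":0.05,"dz":1.21,"ax":-0.02,"ay":0.01,"az":-0.04},
{"dx":0.05,"dy":0.04,"dz":1.21,"ax":-0.02,"ay":0.01,"az":-0.04},
{"dx":0.05,"dy":0.04,"dz":1.21,"ax":-0.02,"ay":0.01,"az":-0.04},
{"dx":0.05,"dy":0.04,"dz":1.21,"ax":-0.02,"ay":0.01,"az":-0.04},
{"dx":0.05,"dy":0.04,"dz":1.21,"ax":-0.02,"ay":0.01,"az":-0.04},
{"dx":0.05,"dy":0.04,"dz":1.21,"ax":-0.02,"ay":0.01,"az":-0.04},
```

View pics/w2.png

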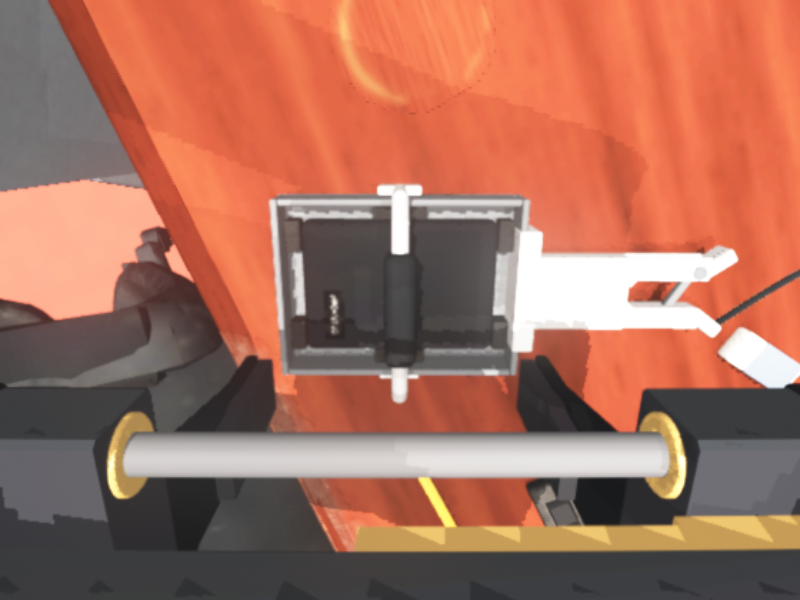

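```bash
python3 - <<'E'
from h import *
c=cap('wrist'); s=arm.sense(); print(s['tool_pos'],s['ft_force'])
cv2.imwrite('pics/w2b.png',c['color'])
im=c['color']; g=cv2.cvtColor(im,cv2.COLOR_BGR2GRAY)
P=lambda x,y,z:plane(c,(x*.7,y*.7),z)[0,:2]
gr=(P(402,255,.06)+P(400,365,.06))/2
f1,f2=P(528,198,.026),P(517,373,.026); b1,b2=P(272,200,.026),P(288,373,.026)
print('grip',gr,'tray ctr',(f1+f2+b1+b2)/4, 'front w',np.linalg.norm(f1-f2),'len',np.linalg.norm((f1+f2-b1-b2)/2))
d=(f1+f2-b1-b2); print('yaw',np.degrees(np.arctan2(d[1],d[0])))
h1,h2=P(560,253,.03),P(560,328,.03);k1,k2=P(680,253,.03),P(680,330,.03)
d=(k1+k2-h1-h2); print('hook yaw',np.degrees(np.arctan2(d[1],d[0])),'w',np.linalg.norm(h1-h2))
t=(k1+k2)/2-gr; print('grip->hook yaw',np.degrees(np.arctan2(t[1],t[0])))
E
```

```text
[ 0.46085939 -0.10309941  0.14885669] [-0.69431563 -0.56157029  0.37250674]
grip [ 0.46120202 -0.1034762 ] tray ctr [ 0.46154499 -0.10281053] front w 0.10207021081276464 len 0.13538694737651244
yaw 8.957023055262082
hook yaw 8.223556295085615 w 0.043472598225176885
grip->hook yaw 9.05422616776482
```

Emit:
{"name": "move_arm", "arguments": {
  "rows": [
    {"dx":0,"dy":0,"dz":1.2,"ax":0,"ay":0,"az":0,"hand":1},
    {"dx":0,"dy":0,"dz":1.3,"ax":0,"ay":0,"az":0,"hand":1},
    {"dx":0,"dy":0,"dz":1.3,"ax":0,"ay":0,"az":0,"hand":1},
    {"dx":0,"dy":0,"dz":1.3,"ax":0,"ay":0,"az":0,"hand":1},
    {"dx":0,"dy":0,"dz":1.3,"ax":0,"ay":0,"az":0,"hand":1},
    {"dx":0,"dy":0,"dz":1.3,"ax":0,"ay":0,"az":0,"hand":1},
    {"dx":0,"dy":0,"dz":1.2,"ax":0,"ay":0,"az":0,"hand":1},
    {"dx":0,"dy":0,"dz":0.9,"ax":0,"ay":0,"az":0,"hand":1}
  ]
}}

```text
time: 3.6
tool_pos: [0.4624, -0.0999, 0.0509]
tcp_rot: [[-0.157, 0.988, -0.001], [0.988, 0.157, -0.0], [0.0, -0.001, -1.0]]
ft_force: [-0.7, -1.2, 0.1]
opening: 0.0869
grip_force: 0.0
```

Emit:
{"name": "move_arm", "arguments": {
  "rows": [
    {"dx":0,"dy":0,"dz":0,"ax":0,"ay":0,"az":0,"hand":1},
    {"dx":0,"dy":0,"dz":0,"ax":0,"ay":0,"az":0,"hand":0},
    {"dx":0,"dy":0,"dz":0,"ax":0,"ay":0,"az":0,"hand":-0.4},
    {"dx":0,"dy":0,"dz":0,"ax":0,"ay":0,"az":0,"hand":-1},
    {"dx":0,"dy":0,"dz":0,"ax":0,"ay":0,"az":0,"hand":-1},
    {"dx":0,"dy":0,"dz":0,"ax":0,"ay":0,"az":0,"hand":-1},
    {"dx":0,"dy":0,"dz":0,"ax":0,"ay":0,"az":0,"hand":-1},
    {"dx":0,"dy":0,"dz":0,"ax":0,"ay":0,"az":0,"hand":-1}
  ],
  "squeeze": 35
}}

```text
time: 4.4
tool_pos: [0.4629, -0.0999, 0.0522]
tcp_rot: [[-0.157, 0.988, 0.0], [0.988, 0.157, 0.0], [0.0, 0.0, -1.0]]
ft_force: [0.6, 0.3, 1.4]
opening: 0.0386
grip_force: 0.0
```

Emit:
{"name": "move_arm", "arguments": {
  "rows": [
    {"dx":0,"dy":0,"dz":-0.4,"ax":0,"ay":0,"az":0,"hand":-1},
    {"dx":0,"dy":0,"dz":-0.6,"ax":0,"ay":0,"az":0,"hand":-1},
    {"dx":0,"dy":0,"dz":0,"ax":0,"ay":0,"az":0,"hand":-1},
    {"dx":0,"dy":0,"dz":0,"ax":0,"ay":0,"az":0,"hand":-1},
    {"dx":0,"dy":0,"dz":0,"ax":0,"ay":0,"az":0,"hand":-1},
    {"dx":0,"dy":0,"dz":0,"ax":0,"ay":0,"az":0,"hand":-1},
    {"dx":0,"dy":0,"dz":0,"ax":0,"ay":0,"az":0,"hand":-1},
    {"dx":0,"dy":0,"dz":0,"ax":0,"ay":0,"az":0,"hand":-1}
  ]
}}

```text
time: 5.2
tool_pos: [0.4641, -0.1, 0.0633]
tcp_rot: [[-0.156, 0.988, 0.002], [0.988, 0.156, 0.0], [-0.0, 0.003, -1.0]]
ft_force: [-0.6, 0.8, 6.0]
opening: 0.0155
grip_force: 35.0
```

```bash
python3 plan.py '[((.505,-.029,.061),31.8,16)]'; python3 -c "
from h import *
s=arm.sense();print(s['tool_pos'],s['tcp_rot'].round(3).tolist(),s['ft_force'],s['wrist_torque'],s['opening'],s['grip_force'])"
```

```text
[ 0.4641 -0.1     0.0633]
{"dx":0.4,"dy":0.32,"dz":0.02,"ax":0.01,"az":-1.42},
{"dx":0.39,"dy":0.33,"dz":0.02,"ax":0.01,"az":-1.42},
{"dx":0.38,"dy":0.34,"dz":0.02,"ax":0.01,"az":-1.42},
{"dx":0.37,"dy":0.35,"dz":0.02,"ax":0.01,"az":-1.42},
{"dx":0.36,"dy":0.36,"dz":0.02,"ax":0.01,"az":-1.42},
{"dx":0.36,"dy":0.37,"dz":0.02,"ax":0.01,"az":-1.42},
{"dx":0.35,"dy":0.38,"dz":0.02,"ax":0.01,"az":-1.42},
{"dx":0.34,"dy":0.39,"dz":0.02,"ax":0.01,"az":-1.42},
{"dx":0.33,"dy":0.39,"dz":0.02,"ax":0.01,"az":-1.42},
{"dx":0.32,"dy":0.4,"dz":0.02,"ax":0.01,"az":-1.42},
{"dx":0.31,"dy":0.41,"dz":0.02,"ax":0.01,"az":-1.42},
{"dx":0.3,"dy":0.42,"dz":0.01,"ax":0.01,"az":-1.42},
{"dx":0.29,"dy":0.42,"dz":0.01,"ax":0.01,"az":-1.42},
{"dx":0.28,"dy":0.43,"dz":0.01,"ax":0.01,"az":-1.42},
{"dx":0.26,"dy":0.44,"dz":0.01,"ax":0.01,"az":-1.42},
{"dx":0.25,"dy":0.44,"dz":0.01,"ax":0.01,"az":-1.42},

[ 0.4641154  -0.10004365  0.06334684] [[-0.156, 0.988, 0.002], [0.988, 0.156, 0.0], [-0.0, 0.003, -1.0]] [-0.5874598   0.76152579  5.98517256] [-0.01626747  0.17609864 -0.08884351] 0.015503148607232677 35.005284547805786
```

The fingers were still closing when I lifted, so the grip is too high on the bar. I'll open, go down and grip again.

Emit:
{"name": "move_arm", "arguments": {
  "rows": [
    {"dx":0,"dy":0,"dz":0,"ax":0,"ay":0,"az":0,"hand":-0.2},
    {"dx":0,"dy":0,"dz":0,"ax":0,"ay":0,"az":0,"hand":-0.2},
    {"dx":0,"dy":0,"dz":0,"ax":0,"ay":0,"az":0,"hand":-0.2},
    {"dx":0,"dy":0,"dz":0,"ax":0,"ay":0,"az":0,"hand":-0.2},
    {"dx":0,"dy":0,"dz":0.5,"ax":0,"ay":0,"az":0,"hand":-0.2},
    {"dx":0,"dy":0,"dz":0.6,"ax":0,"ay":0,"az":0,"hand":-0.2},
    {"dx":0,"dy":0,"dz":0,"ax":0,"ay":0,"az":0,"hand":-0.2},
    {"dx":0,"dy":0,"dz":0,"ax":0,"ay":0,"az":0,"hand":-0.2}
  ]
}}

```text
time: 6.0
tool_pos: [0.4625, -0.1, 0.0507]
tcp_rot: [[-0.156, 0.988, -0.001], [0.988, 0.156, -0.0], [-0.0, -0.001, -1.0]]
ft_force: [0.1, 0.2, -0.3]
opening: 0.0347
grip_force: 0.0
```

Emit:
{"name": "move_arm", "arguments": {
  "rows": [
    {"dx":0,"dy":0,"dz":0,"ax":0,"ay":0,"az":0,"hand":-1},
    {"dx":0,"dy":0,"dz":0,"ax":0,"ay":0,"az":0,"hand":-1},
    {"dx":0,"dy":0,"dz":0,"ax":0,"ay":0,"az":0,"hand":-1},
    {"dx":0,"dy":0,"dz":0,"ax":0,"ay":0,"az":0,"hand":-1},
    {"dx":0,"dy":0,"dz":0,"ax":0,"ay":0,"az":0,"hand":-1},
    {"dx":0,"dy":0,"dz":0,"ax":0,"ay":0,"az":0,"hand":-1},
    {"dx":0,"dy":0,"dz":0,"ax":0,"ay":0,"az":0,"hand":-1},
    {"dx":0,"dy":0,"dz":0,"ax":0,"ay":0,"az":0,"hand":-1}
  ],
  "squeeze": 35
}}

```text
time: 6.8
tool_pos: [0.4634, -0.0999, 0.0514]
tcp_rot: [[-0.157, 0.988, 0.001], [0.988, 0.157, 0.0], [-0.0, 0.001, -1.0]]
ft_force: [2.8, -0.4, -0.3]
opening: 0.0157
grip_force: 35.0
```

Emit:
{"name": "move_arm", "arguments": {
  "rows": [
    {"dx":0,"dy":0,"dz":-0.4,"ax":0,"ay":0,"az":0,"hand":-1},
    {"dx":0,"dy":0,"dz":-0.4,"ax":0,"ay":0,"az":0,"hand":-1},
    {"dx":0.4,"dy":0.32,"dz":0,"ax":0,"ay":0,"az":-1.4,"hand":-1},
    {"dx":0.4,"dy":0.33,"dz":0,"ax":0,"ay":0,"az":-1.4,"hand":-1},
    {"dx":0.4,"dy":0.34,"dz":0,"ax":0,"ay":0,"az":-1.4,"hand":-1},
    {"dx":0.4,"dy":0.35,"dz":0,"ax":0,"ay":0,"az":-1.4,"hand":-1},
    {"dx":0.35,"dy":0.36,"dz":0,"ax":0,"ay":0,"az":-1.4,"hand":-1},
    {"dx":0.35,"dy":0.37,"dz":0,"ax":0,"ay":0,"az":-1.4,"hand":-1}
  ]
}}

```text
time: 7.6
tool_pos: [0.4783, -0.0725, 0.0591]
tcp_rot: [[-0.301, 0.953, -0.0], [0.953, 0.301, -0.0], [-0.0, -0.0, -1.0]]
ft_force: [-0.4, -0.4, -6.0]
opening: 0.0157
grip_force: 35.0
```

```bash
python3 plan.py '[((.505,-.029,.0592),31.8,8)]'
```

```text
[ 0.4783 -0.0725  0.0591]
{"dx":0.42,"dy":0.48,"az":-1.78},
{"dx":0.4,"dy":0.49,"az":-1.78},
{"dx":0.39,"dy":0.51,"az":-1.78},
{"dx":0.37,"dy":0.52,"az":-1.78},
{"dx":0.35,"dy":0.53,"az":-1.78},
{"dx":0.34,"dy":0.54,"az":-1.78},
{"dx":0.32,"dy":0.55,"az":-1.78},
{"dx":0.3,"dy":0.56,"az":-1.78},
```

Emit:
{"name": "move_arm", "arguments": {
  "rows": [
    {"dx":0.42,"dy":0.48,"dz":0,"ax":0,"ay":0,"az":-1.78,"hand":-1},
    {"dx":0.4,"dy":0.49,"dz":0,"ax":0,"ay":0,"az":-1.78,"hand":-1},
    {"dx":0.39,"dy":0.51,"dz":0,"ax":0,"ay":0,"az":-1.78,"hand":-1},
    {"dx":0.37,"dy":0.52,"dz":0,"ax":0,"ay":0,"az":-1.78,"hand":-1},
    {"dx":0.35,"dy":0.53,"dz":0,"ax":0,"ay":0,"az":-1.78,"hand":-1},
    {"dx":0.34,"dy":0.54,"dz":0,"ax":0,"ay":0,"az":-1.78,"hand":-1},
    {"dx":0.32,"dy":0.55,"dz":0,"ax":0,"ay":0,"az":-1.78,"hand":-1},
    {"dx":0.3,"dy":0.56,"dz":0,"ax":0,"ay":0,"az":-1.78,"hand":-1}
  ]
}}

```text
time: 8.4
tool_pos: [0.5051, -0.0292, 0.0591]
tcp_rot: [[-0.527, 0.85, 0.0], [0.85, 0.527, 0.0], [0.0, 0.0, -1.0]]
ft_force: [0.8, -0.6, -5.2]
opening: 0.0158
grip_force: 35.0
```

Emit:
{"name": "move_arm", "arguments": {
  "rows": [
    {"dx":0,"dy":0,"dz":0.3,"ax":0,"ay":0,"az":0,"hand":-1},
    {"dx":0,"dy":0,"dz":0.3,"ax":0,"ay":0,"az":0,"hand":-1},
    {"dx":0,"dy":0,"dz":0,"ax":0,"ay":0,"az":0,"hand":-1},
    {"dx":0,"dy":0,"dz":0,"ax":0,"ay":0,"az":0,"hand":-1},
    {"dx":0,"dy":0,"dz":0,"ax":0,"ay":0,"az":0,"hand":-1},
    {"dx":0,"dy":0,"dz":0,"ax":0,"ay":0,"az":0,"hand":-1},
    {"dx":0,"dy":0,"dz":0,"ax":0,"ay":0,"az":0,"hand":-1},
    {"dx":0,"dy":0,"dz":0,"ax":0,"ay":0,"az":0,"hand":-1}
  ]
}}

```text
time: 9.2
tool_pos: [0.5049, -0.0296, 0.0532]
tcp_rot: [[-0.525, 0.851, 0.0], [0.851, 0.525, 0.0], [0.0, 0.0, -1.0]]
ft_force: [-0.2, 0.0, -4.6]
opening: 0.0156
grip_force: 35.0
```

```bash
python3 - <<'E'
from h import *
t=cap('top'); w=cap('wrist'); im=t['color']
cv2.imwrite('pics/t3raw.png',im); cv2.imwrite('pics/w3raw.png',w['color'])
print(proj(t,[[.694,.088,.042],[.505,-.029,.06]]),proj(w,[[.694,.088,.042],[.505,-.029,.06]]))
cv2.imwrite('pics/t3.png',np.hstack([cv2.resize(im[90:210,250:330],(400,600),interpolation=cv2.INTER_CUBIC),cv2.resize(im[130:250,320:400],(400,600),interpolation=cv2.INTER_CUBIC)]))
E
```

```text
[[297.92467432 143.80823651]
 [347.93911925 228.72215238]] [[710.4076918  269.2260432 ]
 [280.10537129 290.57708543]]
```

View pics/t3.png

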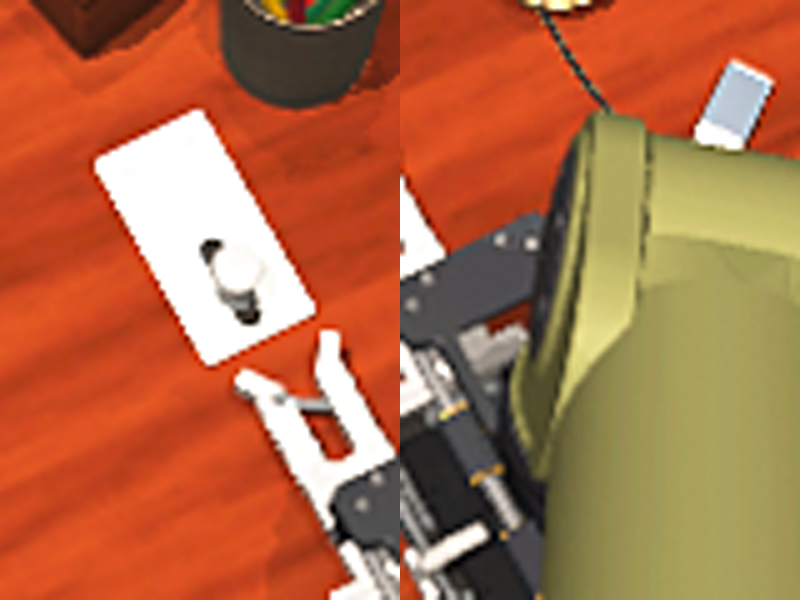

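Top crop: the pin head is at (240,272) and the prong ends are at about (246,378) and (330,340). The throat bottom is at (333,460). The hook is straight in front of the anchor, so next I'll compute its offset in the anchor frame.

```bash
python3 - <<'E'
from h import *
from types import SimpleNamespace
t=cap('top'); im=t['color']
a=np.radians(31.8); u=np.array([np.cos(a),np.sin(a)]); n=np.array([-u[1],u[0]]); O=np.array([.7012,.0921])
F=lambda X:np.c_[(X-O)@u,(X-O)@n]*1000
# hook mask scanlines in anchor frame: sample image on plane z=.032
def samp(z,x0,x1,y0,y1,st=.0005):
    xs=np.arange(x0,x1,st);ys=np.arange(y0,y1,st);X,Y=np.meshgrid(xs,ys,indexing='ij')
    W=O+X[...,None]*u+Y[...,None]*n; p=proj(t,np.c_[W.reshape(-1,2),np.full(X.size,z)]).astype(np.float32).reshape(X.shape+(2,))
    return xs,ys,cv2.remap(im,p[...,0],p[...,1],cv2.INTER_LINEAR)
xs,ys,g=samp(.032,-.11,-.02,-.04,.04)
m=(g.min(2)>150)
for i in range(0,len(xs),8):
    r=np.flatnonzero(np.diff(np.r_[0,m[i].astype(int),0])); print(round(xs[i]*1000),[round(ys[min(k,len(ys)-1)]*1000,1) for k in r])
L=lambda x,y:plane(t,(250+x/5-.4,90+y/5-.4),.042)[0,:2]
print('head',F(L(240,271)))
xs,ys,g=samp(.042,-.035,.025,-.025,.025); m=g.min(2)<215
cv2.imwrite('pics/pin.png',cv2.resize(g,None,fx=5,fy=5))
s=arm.sense(); print(F(s['tool_pos'][:2]))
E
```

```text
-110 [np.float64(-21.5), np.float64(21.5)]
-106 [np.float64(-20.5), np.float64(22.0)]
-102 [np.float64(-21.0), np.float64(-6.0), np.float64(6.0), np.float64(23.0)]
-98 [np.float64(-20.0), np.float64(-6.5), np.float64(7.5), np.float64(23.5)]
-94 [np.float64(-20.0), np.float64(-7.0), np.float64(7.0), np.float64(23.0)]
-90 [np.float64(-20.0), np.float64(-7.0), np.float64(7.5), np.float64(22.5)]
-86 [np.float64(-20.5), np.float64(-7.0), np.float64(8.0), np.float64(23.0)]
-82 [np.float64(-20.5), np.float64(-7.0), np.float64(7.5), np.float64(23.0)]
-78 [np.float64(-20.0), np.float64(-2.0), np.float64(7.5), np.float64(23.0)]
-74 [np.float64(-21.5), np.float64(-6.5), np.float64(-0.5), np.float64(4.5), np.float64(5.5), np.float64(23.0)]
-70 [np.float64(-21.0), np.float64(-6.5), np.float64(5.0), np.float64(22.5)]
-66 [np.float64(-20.5), np.float64(-7.0), np.float64(9.0), np.float64(12.0), np.float64(13.5), np.float64(22.5)]
-62 [np.float64(-20.5), np.float64(-8.0), np.float64(8.5), np.float64(22.0)]
-58 [np.float64(-22.5), np.float64(-11.0), np.float64(10.5), np.float64(22.5)]
-54 [np.float64(
[... 199 characters left out ...]
np.float64(-17.5), np.float64(-14.5), np.float64(-13.0), np.float64(-9.5), np.float64(-7.5), np.float64(-4.5), np.float64(-2.5), np.float64(0.5), np.float64(3.0), np.float64(5.5), np.float64(8.0), np.float64(10.5), np.float64(13.0), np.float64(15.5), np.float64(18.0), np.float64(20.5), np.float64(23.0), np.float64(25.5), np.float64(28.5), np.float64(30.5)]
-34 [np.float64(-23.0), np.float64(34.0)]
-30 [np.float64(-22.5), np.float64(3.0), np.float64(6.5), np.float64(33.5)]
-26 [np.float64(-22.5), np.float64(0.0), np.float64(10.5), np.float64(33.5)]
-22 [np.float64(-22.0), np.float64(-0.5), np.float64(11.0), np.float64(34.0)]
head [[-7.92401763  0.94292445]]
[[-2.30970848e+02 -2.62370064e-02]]
```

Hook centreline and pin head agree to within 0.5 mm laterally, and the heading is aligned. By this measurement the seat is about 89 mm ahead and latch contact about 54 mm ahead.

Emit:
{"name": "move_arm", "arguments": {
  "rows": [
    {"dx":0,"dy":0.6,"dz":0,"ax":0,"ay":0,"az":0,"hand":-1},
    {"dx":0,"dy":0.9,"dz":0,"ax":0,"ay":0,"az":0,"hand":-1},
    {"dx":0,"dy":0.9,"dz":0,"ax":0,"ay":0,"az":0,"hand":-1},
    {"dx":0,"dy":0.9,"dz":0,"ax":0,"ay":0,"az":0,"hand":-1},
    {"dx":0,"dy":0.8,"dz":0,"ax":0,"ay":0,"az":0,"hand":-1},
    {"dx":0,"dy":0.5,"dz":0,"ax":0,"ay":0,"az":0,"hand":-1},
    {"dx":0,"dy":0.2,"dz":0,"ax":0,"ay":0,"az":0,"hand":-1},
    {"dx":0,"dy":0,"dz":0,"ax":0,"ay":0,"az":0,"hand":-1}
  ]
}}

```text
time: 10.15
tool_pos: [0.5458, -0.0044, 0.053]
tcp_rot: [[-0.525, 0.851, -0.0], [0.851, 0.525, -0.0], [-0.0, -0.0, -1.0]]
ft_force: [-0.7, 0.4, -4.8]
opening: 0.0156
grip_force: 35.0
```

Emit:
{"name": "move_arm", "arguments": {
  "rows": [
    {"dx":0,"dy":0.2,"dz":0,"ax":0,"ay":0,"az":0,"hand":-1},
    {"dx":0,"dy":0.2,"dz":0,"ax":0,"ay":0,"az":0,"hand":-1},
    {"dx":0,"dy":0.2,"dz":0,"ax":0,"ay":0,"az":0,"hand":-1},
    {"dx":0,"dy":0.2,"dz":0,"ax":0,"ay":0,"az":0,"hand":-1},
    {"dx":0,"dy":0.2,"dz":0,"ax":0,"ay":0,"az":0,"hand":-1},
    {"dx":0,"dy":0.2,"dz":0,"ax":0,"ay":0,"az":0,"hand":-1},
    {"dx":0,"dy":0,"dz":0,"ax":0,"ay":0,"az":0,"hand":-1},
    {"dx":0,"dy":0,"dz":0,"ax":0,"ay":0,"az":0,"hand":-1}
  ]
}}

```text
time: 10.95
tool_pos: [0.5552, 0.0016, 0.0528]
tcp_rot: [[-0.525, 0.851, -0.002], [0.851, 0.525, -0.0], [0.001, -0.001, -1.0]]
ft_force: [-2.2, -1.0, -4.3]
opening: 0.0153
grip_force: 35.0
```

```bash
cat > st.py <<'E'
from h import *
a=np.radians(31.8); u=np.array([np.cos(a),np.sin(a)]); n=np.array([-u[1],u[0]]); O=np.array([.7012,.0921])
s=arm.sense(); p=s['tool_pos'][:2]-O; f=s['ft_force']
print('t',round(s['time'],2),'x,y mm',np.round([p@u*1e3,p@n*1e3],1),'z',round(s['tool_pos'][2]*1e3,1),'F along,lat,z',np.round([f[:2]@u,f[:2]@n,f[2]],1),'yaw',np.degrees(np.arctan2(s['tcp_rot'][1,1],s['tcp_rot'][0,1])).round(2))
E
python3 st.py
```

```text
t 10.95 x,y mm [-171.8   -0. ] z 52.8 F along,lat,z [-2.4  0.3 -4.3] yaw 31.64
```

Contact with the latch has begun, 2.4 N. I'll continue slowly.

Emit:
{"name": "move_arm", "arguments": {
  "rows": [
    {"dx":0,"dy":0.2,"dz":0,"ax":0,"ay":0,"az":0,"hand":-1},
    {"dx":0,"dy":0.2,"dz":0,"ax":0,"ay":0,"az":0,"hand":-1},
    {"dx":0,"dy":0.2,"dz":0,"ax":0,"ay":0,"az":0,"hand":-1},
    {"dx":0,"dy":0.2,"dz":0,"ax":0,"ay":0,"az":0,"hand":-1},
    {"dx":0,"dy":0.2,"dz":0,"ax":0,"ay":0,"az":0,"hand":-1},
    {"dx":0,"dy":0,"dz":0,"ax":0,"ay":0,"az":0,"hand":-1},
    {"dx":0,"dy":0,"dz":0,"ax":0,"ay":0,"az":0,"hand":-1},
    {"dx":0,"dy":0,"dz":0,"ax":0,"ay":0,"az":0,"hand":-1}
  ]
}}

```text
time: 11.75
tool_pos: [0.5636, 0.0073, 0.0527]
tcp_rot: [[-0.525, 0.851, -0.002], [0.851, 0.525, 0.0], [0.001, -0.002, -1.0]]
ft_force: [-4.5, -0.7, -6.3]
opening: 0.0158
grip_force: 35.3
```

```bash
python3 st.py
```

```text
t 11.75 x,y mm [-161.7    0.4] z 52.7 F along,lat,z [-4.2  1.8 -6.3] yaw 31.68
```

Emit:
{"name": "move_arm", "arguments": {
  "rows": [
    {"dx":0,"dy":0.2,"dz":0,"ax":0,"ay":0,"az":0,"hand":-1},
    {"dx":0,"dy":0.2,"dz":0,"ax":0,"ay":0,"az":0,"hand":-1},
    {"dx":0,"dy":0.2,"dz":0,"ax":0,"ay":0,"az":0,"hand":-1},
    {"dx":0,"dy":0.2,"dz":0,"ax":0,"ay":0,"az":0,"hand":-1},
    {"dx":0,"dy":0.2,"dz":0,"ax":0,"ay":0,"az":0,"hand":-1},
    {"dx":0,"dy":0.2,"dz":0,"ax":0,"ay":0,"az":0,"hand":-1},
    {"dx":0,"dy":0,"dz":0,"ax":0,"ay":0,"az":0,"hand":-1},
    {"dx":0,"dy":0,"dz":0,"ax":0,"ay":0,"az":0,"hand":-1}
  ]
}}

```text
time: 12.55
tool_pos: [0.5754, 0.0141, 0.0534]
tcp_rot: [[-0.525, 0.851, 0.001], [0.851, 0.525, 0.001], [-0.0, 0.002, -1.0]]
ft_force: [-2.2, 1.0, -5.7]
opening: 0.0154
grip_force: 35.2
```

```bash
python3 st.py
```

```text
t 12.55 x,y mm [-148.    0.] z 53.4 F along,lat,z [-1.3  2.  -5.7] yaw 31.68
```

Emit:
{"name": "move_arm", "arguments": {
  "rows": [
    {"dx":0,"dy":0.1,"dz":0,"ax":0,"ay":0,"az":0,"hand":-1},
    {"dx":0,"dy":0.1,"dz":0,"ax":0,"ay":0,"az":0,"hand":-1},
    {"dx":0,"dy":0.1,"dz":0,"ax":0,"ay":0,"az":0,"hand":-1},
    {"dx":0,"dy":0.1,"dz":0,"ax":0,"ay":0,"az":0,"hand":-1},
    {"dx":0,"dy":0,"dz":0,"ax":0,"ay":0,"az":0,"hand":-1},
    {"dx":0,"dy":0,"dz":0,"ax":0,"ay":0,"az":0,"hand":-1},
    {"dx":0,"dy":0,"dz":0,"ax":0,"ay":0,"az":0,"hand":-1},
    {"dx":0,"dy":0,"dz":0,"ax":0,"ay":0,"az":0,"hand":-1}
  ]
}}

```text
time: 13.35
tool_pos: [0.5783, 0.0158, 0.0533]
tcp_rot: [[-0.525, 0.851, 0.001], [0.851, 0.525, 0.0], [0.0, 0.001, -1.0]]
ft_force: [-2.4, 2.4, -5.7]
opening: 0.016
grip_force: 35.2
```

```bash
python3 st.py
```

```text
t 13.35 x,y mm [-1.447e+02 -1.000e-01] z 53.3 F along,lat,z [-0.8  3.3 -5.7] yaw 31.67
```

Emit:
{"name": "move_arm", "arguments": {
  "rows": [
    {"dx":0,"dy":0.1,"dz":0,"ax":0,"ay":0,"az":0,"hand":-1},
    {"dx":0,"dy":0.1,"dz":0,"ax":0,"ay":0,"az":0,"hand":-1},
    {"dx":0,"dy":0,"dz":0,"ax":0,"ay":0,"az":0,"hand":-1},
    {"dx":0,"dy":0,"dz":0,"ax":0,"ay":0,"az":0,"hand":-1},
    {"dx":0,"dy":0,"dz":0,"ax":0,"ay":0,"az":0,"hand":-1},
    {"dx":0,"dy":0,"dz":0,"ax":0,"ay":0,"az":0,"hand":-1},
    {"dx":0,"dy":0,"dz":0,"ax":0,"ay":0,"az":0,"hand":-1},
    {"dx":0,"dy":0,"dz":0,"ax":0,"ay":0,"az":0,"hand":-1}
  ]
}}

```text
time: 14.15
tool_pos: [0.58, 0.0169, 0.0533]
tcp_rot: [[-0.525, 0.851, 0.001], [0.851, 0.525, 0.0], [0.0, 0.001, -1.0]]
ft_force: [0.6, 3.4, -5.1]
opening: 0.0155
grip_force: 35.2
```

```bash
python3 st.py
```

```text
t 14.15 x,y mm [-1.426e+02 -1.000e-01] z 53.3 F along,lat,z [ 2.2  2.6 -5.1] yaw 31.67
```

Emit:
{"name": "move_arm", "arguments": {
  "rows": [
    {"dx":0,"dy":0.1,"dz":0,"ax":0,"ay":0,"az":0,"hand":-1},
    {"dx":0,"dy":0.05,"dz":0,"ax":0,"ay":0,"az":0,"hand":-1},
    {"dx":0,"dy":0,"dz":0,"ax":0,"ay":0,"az":0,"hand":-1},
    {"dx":0,"dy":0,"dz":0,"ax":0,"ay":0,"az":0,"hand":-1},
    {"dx":0,"dy":0,"dz":0,"ax":0,"ay":0,"az":0,"hand":-1},
    {"dx":0,"dy":0,"dz":0,"ax":0,"ay":0,"az":0,"hand":-1},
    {"dx":0,"dy":0,"dz":0,"ax":0,"ay":0,"az":0,"hand":-1},
    {"dx":0,"dy":0,"dz":0,"ax":0,"ay":0,"az":0,"hand":-1}
  ]
}}

```text
time: 14.95
tool_pos: [0.5811, 0.0174, 0.0532]
tcp_rot: [[-0.525, 0.851, 0.0], [0.851, 0.525, 0.0], [0.0, 0.0, -1.0]]
ft_force: [-1.7, 3.5, -5.3]
opening: 0.0156
grip_force: 35.2
```

```bash
python3 st.py
```

```text
t 14.95 x,y mm [-141.5   -0.2] z 53.2 F along,lat,z [ 0.4  3.9 -5.3] yaw 31.65
```

Emit:
{"name": "move_arm", "arguments": {
  "rows": [
    {"dx":0,"dy":0.1,"dz":0,"ax":0,"ay":0,"az":0,"hand":-1},
    {"dx":0,"dy":0,"dz":0,"ax":0,"ay":0,"az":0,"hand":-1},
    {"dx":0,"dy":0,"dz":0,"ax":0,"ay":0,"az":0,"hand":-1},
    {"dx":0,"dy":0,"dz":0,"ax":0,"ay":0,"az":0,"hand":-1},
    {"dx":0,"dy":0,"dz":0,"ax":0,"ay":0,"az":0,"hand":-1},
    {"dx":0,"dy":0,"dz":0,"ax":0,"ay":0,"az":0,"hand":-1},
    {"dx":0,"dy":0,"dz":0,"ax":0,"ay":0,"az":0,"hand":-1},
    {"dx":0,"dy":0,"dz":0,"ax":0,"ay":0,"az":0,"hand":-1}
  ]
}}

```text
time: 15.75
tool_pos: [0.582, 0.0178, 0.0532]
tcp_rot: [[-0.525, 0.851, 0.0], [0.851, 0.525, 0.0], [-0.0, 0.0, -1.0]]
ft_force: [-0.3, -0.9, -4.8]
opening: 0.0156
grip_force: 35.0
```

```bash
python3 st.py
```

```text
t 15.75 x,y mm [-140.5   -0.3] z 53.2 F along,lat,z [-0.8 -0.6 -4.8] yaw 31.64
```

The lateral latch force has vanished, so the latch has flipped. I'll lower almost to the desk and ease back through the play.

Emit:
{"name": "move_arm", "arguments": {
  "rows": [
    {"dx":0,"dy":0,"dz":0.08,"ax":0,"ay":0,"az":0,"hand":-1},
    {"dx":0,"dy":0,"dz":0.08,"ax":0,"ay":0,"az":0,"hand":-1},
    {"dx":0,"dy":-0.2,"dz":0,"ax":0,"ay":0,"az":0,"hand":-1},
    {"dx":0,"dy":-0.2,"dz":0,"ax":0,"ay":0,"az":0,"hand":-1},
    {"dx":0,"dy":-0.2,"dz":0,"ax":0,"ay":0,"az":0,"hand":-1},
    {"dx":0,"dy":-0.2,"dz":0,"ax":0,"ay":0,"az":0,"hand":-1},
    {"dx":0,"dy":-0.1,"dz":0,"ax":0,"ay":0,"az":0,"hand":-1},
    {"dx":0,"dy":0,"dz":0,"ax":0,"ay":0,"az":0,"hand":-1}
  ]
}}

```text
time: 16.55
tool_pos: [0.574, 0.0129, 0.0516]
tcp_rot: [[-0.525, 0.851, -0.0], [0.851, 0.525, -0.0], [0.0, -0.0, -1.0]]
ft_force: [-0.5, -1.0, -3.2]
opening: 0.0155
grip_force: 35.0
```

```bash
python3 st.py; python3 - <<'E'
from h import *
c=cap('top'); im=c['color']; cv2.imwrite('pics/t4.png',cv2.resize(im[90:210,240:360],(600,600),interpolation=cv2.INTER_CUBIC))
E
```

```text
t 16.55 x,y mm [-149.8   -0.3] z 51.6 F along,lat,z [-0.9 -0.6 -3.2] yaw 31.64
```

View pics/t4.png

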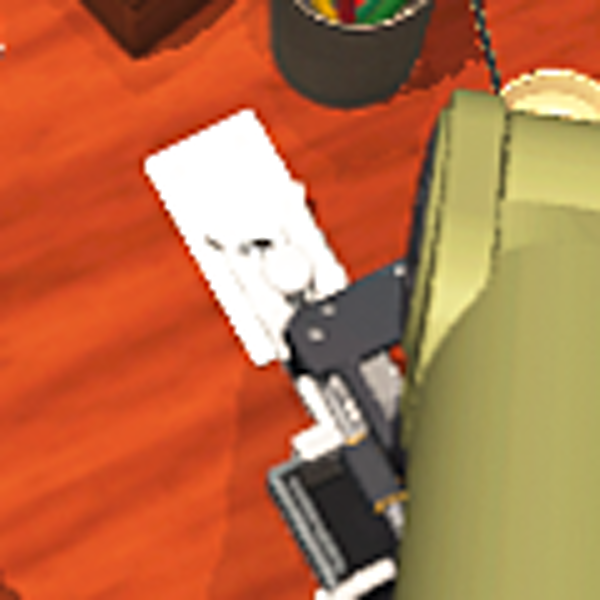

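The picture shows the pin head at (290,268) inside the hook and the dark latch at about (260,243) across the mouth on its far side. Now I'll tug gradually.

Emit:
{"name": "move_arm", "arguments": {
  "rows": [
    {"dx":0,"dy":-0.1,"dz":0,"ax":0,"ay":0,"az":0,"hand":-1},
    {"dx":0,"dy":-0.1,"dz":0,"ax":0,"ay":0,"az":0,"hand":-1},
    {"dx":0,"dy":-0.1,"dz":0,"ax":0,"ay":0,"az":0,"hand":-1},
    {"dx":0,"dy":-0.1,"dz":0,"ax":0,"ay":0,"az":0,"hand":-1},
    {"dx":0,"dy":0,"dz":0,"ax":0,"ay":0,"az":0,"hand":-1},
    {"dx":0,"dy":0,"dz":0,"ax":0,"ay":0,"az":0,"hand":-1},
    {"dx":0,"dy":0,"dz":0,"ax":0,"ay":0,"az":0,"hand":-1},
    {"dx":0,"dy":0,"dz":0,"ax":0,"ay":0,"az":0,"hand":-1}
  ]
}}

```text
time: 17.4
tool_pos: [0.5713, 0.0113, 0.0517]
tcp_rot: [[-0.525, 0.851, 0.001], [0.851, 0.525, 0.0], [-0.0, 0.001, -1.0]]
ft_force: [1.9, 1.0, -6.4]
opening: 0.0153
grip_force: 35.0
```

```bash
python3 st.py
```

```text
t 17.4 x,y mm [-153.    -0.2] z 51.7 F along,lat,z [ 2.1 -0.1 -6.4] yaw 31.66
```

Emit:
{"name": "move_arm", "arguments": {
  "rows": [
    {"dx":0,"dy":-0.1,"dz":0,"ax":0,"ay":0,"az":0,"hand":-1},
    {"dx":0,"dy":-0.05,"dz":0,"ax":0,"ay":0,"az":0,"hand":-1},
    {"dx":0,"dy":0,"dz":0,"ax":0,"ay":0,"az":0,"hand":-1},
    {"dx":0,"dy":0,"dz":0,"ax":0,"ay":0,"az":0,"hand":-1},
    {"dx":0,"dy":0,"dz":0,"ax":0,"ay":0,"az":0,"hand":-1},
    {"dx":0,"dy":0,"dz":0,"ax":0,"ay":0,"az":0,"hand":-1},
    {"dx":0,"dy":0,"dz":0,"ax":0,"ay":0,"az":0,"hand":-1},
    {"dx":0,"dy":0,"dz":0,"ax":0,"ay":0,"az":0,"hand":-1}
  ]
}}

```text
time: 18.2
tool_pos: [0.5711, 0.0113, 0.052]
tcp_rot: [[-0.525, 0.851, 0.003], [0.851, 0.525, 0.001], [-0.001, 0.003, -1.0]]
ft_force: [4.6, 3.0, -6.9]
opening: 0.0157
grip_force: 35.1
```

```bash
python3 st.py
```

```text
t 18.2 x,y mm [-1.532e+02 -1.000e-01] z 52.0 F along,lat,z [ 5.5  0.1 -6.9] yaw 31.69
```

About 2.5 N per mm against a firm stop. Another 2 mm should bring it to about 10 N.

Emit:
{"name": "move_arm", "arguments": {
  "rows": [
    {"dx":0,"dy":-0.1,"dz":0,"ax":0,"ay":0,"az":0,"hand":-1},
    {"dx":0,"dy":-0.1,"dz":0,"ax":0,"ay":0,"az":0,"hand":-1},
    {"dx":0,"dy":0,"dz":0,"ax":0,"ay":0,"az":0,"hand":-1},
    {"dx":0,"dy":0,"dz":0,"ax":0,"ay":0,"az":0,"hand":-1},
    {"dx":0,"dy":0,"dz":0,"ax":0,"ay":0,"az":0,"hand":-1},
    {"dx":0,"dy":0,"dz":0,"ax":0,"ay":0,"az":0,"hand":-1},
    {"dx":0,"dy":0,"dz":0,"ax":0,"ay":0,"az":0,"hand":-1},
    {"dx":0,"dy":0,"dz":0,"ax":0,"ay":0,"az":0,"hand":-1}
  ]
}}

```text
time: 19.0
tool_pos: [0.5709, 0.0114, 0.0523]
tcp_rot: [[-0.526, 0.851, 0.006], [0.851, 0.526, 0.002], [-0.002, 0.007, -1.0]]
ft_force: [8.1, 5.0, -8.9]
opening: 0.0159
grip_force: 35.2
```

```bash
python3 st.py
```

```text
t 19.0 x,y mm [-1.533e+02  1.000e-01] z 52.3 F along,lat,z [ 9.5 -0.1 -8.9] yaw 31.73
```

9.5 N was held for over half a second and the latch did not give. I'll ease forward to mid-play, set it down and release.

Emit:
{"name": "move_arm", "arguments": {
  "rows": [
    {"dx":0,"dy":0.2,"dz":0,"ax":0,"ay":0,"az":0,"hand":-1},
    {"dx":0,"dy":0.2,"dz":0,"ax":0,"ay":0,"az":0,"hand":-1},
    {"dx":0,"dy":0.2,"dz":0,"ax":0,"ay":0,"az":0,"hand":-1},
    {"dx":0,"dy":0.2,"dz":0,"ax":0,"ay":0,"az":0,"hand":-1},
    {"dx":0,"dy":0.1,"dz":0,"ax":0,"ay":0,"az":0,"hand":-1},
    {"dx":0,"dy":0,"dz":0.05,"ax":0,"ay":0,"az":0,"hand":-1},
    {"dx":0,"dy":0,"dz":0,"ax":0,"ay":0,"az":0,"hand":-1},
    {"dx":0,"dy":0,"dz":0,"ax":0,"ay":0,"az":0,"hand":-1}
  ]
}}

```text
time: 19.8
tool_pos: [0.5755, 0.0134, 0.0514]
tcp_rot: [[-0.524, 0.852, -0.0], [0.852, 0.524, -0.0], [-0.0, -0.0, -1.0]]
ft_force: [-3.3, -1.6, 2.8]
opening: 0.0157
grip_force: 35.0
```

```bash
python3 st.py
```

```text
t 19.8 x,y mm [-148.3   -0.7] z 51.4 F along,lat,z [-3.7  0.4  2.8] yaw 31.62
```

Emit:
{"name": "move_arm", "arguments": {
  "rows": [
    {"dx":0,"dy":0,"dz":0,"ax":0,"ay":0,"az":0,"hand":0},
    {"dx":0,"dy":0,"dz":0,"ax":0,"ay":0,"az":0,"hand":0},
    {"dx":0,"dy":0,"dz":0,"ax":0,"ay":0,"az":0,"hand":0},
    {"dx":0,"dy":0,"dz":0,"ax":0,"ay":0,"az":0,"hand":0},
    {"dx":0,"dy":0,"dz":0,"ax":0,"ay":0,"az":0,"hand":0},
    {"dx":0,"dy":0,"dz":0,"ax":0,"ay":0,"az":0,"hand":0},
    {"dx":0,"dy":0,"dz":0,"ax":0,"ay":0,"az":0,"hand":0},
    {"dx":0,"dy":0,"dz":0,"ax":0,"ay":0,"az":0,"hand":0}
  ]
}}

```text
time: 20.6
tool_pos: [0.5756, 0.014, 0.0511]
tcp_rot: [[-0.525, 0.851, 0.0], [0.851, 0.525, 0.0], [-0.0, 0.0, -1.0]]
ft_force: [-0.2, 0.1, 0.4]
opening: 0.0431
grip_force: 0.0
```

Emit:
{"name": "move_arm", "arguments": {
  "rows": [
    {"dx":0,"dy":0,"dz":-0.5,"ax":0,"ay":0,"az":0,"hand":0},
    {"dx":0,"dy":0,"dz":-1,"ax":0,"ay":0,"az":0,"hand":0},
    {"dx":0,"dy":0,"dz":-1.5,"ax":0,"ay":0,"az":0,"hand":0},
    {"dx":0,"dy":0,"dz":-2,"ax":0,"ay":0,"az":0,"hand":0},
    {"dx":0,"dy":0,"dz":-2,"ax":0,"ay":0,"az":0,"hand":0},
    {"dx":0,"dy":0,"dz":-2,"ax":0,"ay":0,"az":0,"hand":0},
    {"dx":0,"dy":0,"dz":-2,"ax":0,"ay":0,"az":0,"hand":0},
    {"dx":0,"dy":0,"dz":-1,"ax":0,"ay":0,"az":0,"hand":0}
  ]
}}

```text
time: 21.4
tool_pos: [0.5769, 0.0138, 0.1745]
tcp_rot: [[-0.524, 0.851, 0.004], [0.851, 0.524, 0.001], [-0.001, 0.004, -1.0]]
ft_force: [-0.5, -0.1, -0.4]
opening: 0.0439
grip_force: 0.0
```

```bash
python3 st.py; python3 - <<'E'
from h import *
c=cap('wrist'); d=cap('scene'); t=cap('top')
cv2.imwrite('pics/w5.png',np.hstack([cv2.resize(c['color'],(400,300)),cv2.resize(t['color'][90:210,240:400],(400,300))]))
cv2.imwrite('pics/w5.png',np.vstack([cv2.imread('pics/w5.png'),np.hstack([cv2.resize(d['color'][120:330,260:540],(400,300)),cv2.resize(d['color'],(400,300))])]))
E
```

```text
t 21.4 x,y mm [-146.9   -1. ] z 174.5 F along,lat,z [-0.5  0.1 -0.4] yaw 31.63
```

View pics/w5.png

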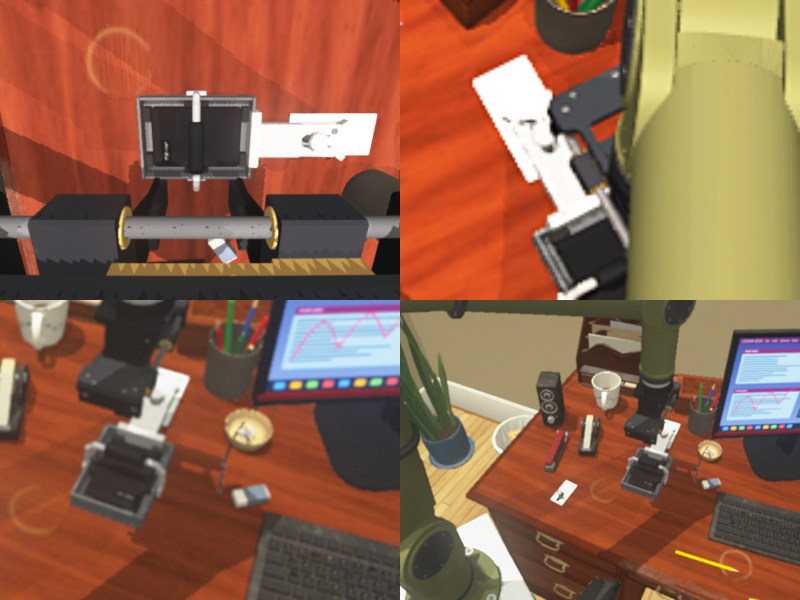

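The cradle lies flat with the pin head inside the hook (wrist view, about (318,142)). The latch is behind it, the gripper is clear, and the mug, tape dispenser and stapler look where they were. I'll hand in.

```bash
python3 -c "
from station import arm
print(arm.job_done())"
```

```text
the job is handed in; nothing more can be done
None
```

The cradle is hooked onto the larger anchor's pin with the latch shut; it held a tug of about 9.5 N straight back, and I left it flat, latched and released, and handed the job in at about 21 s (no verdict was returned).

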